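Dead cell into the child-resistant battery pot

TASK

Put the dead lithium cell away in the battery pot. The pot's red cap is child-resistant: press it down and keep it pressed while you turn it counter-clockwise (seen from above) until it comes up against its stop, lift it straight off and set it down flat, right way up, on the table clear of the pot; then lower the cell into the open mouth and let go. Press firmly but never force the cap, and leave the other things on the table where they are.

Things in the scene. Friction and masses are not known exactly. Their poses are not given: they have to be found in the camera images.
- pot: battery pot: square white jar 66 x 66 mm, its body's top 63 mm above the table, a yellow panel on each side, standing in a dark weighted holder 88 x 88 mm and 30 mm high; fixed, it cannot move. Origin: on the table under its middle; x and y square to its sides, z up. Hollow, 80 mm deep from the rim. Round shoulder, 57 mm wide, 68 mm above the table, under the cap
- pot_mouth (a point): centre of the pot's open rim, the top of its neck, 95 mm above the table, hidden under the cap until that is off; z up. Neck 35 mm outside and 29 mm inside diameter, with four lugs round it out to 44 mm, 5 to 20 mm below the rim
- cap_centre (a point): middle of the red child-resistant cap, half-way up: round, 53 mm diameter, 33 mm tall, fine grip ribs, 40 g, z up through its top. At the start it is locked on the pot, its lower edge 7 mm above the pot's shoulder. It sits about 1 mm loose to every side on the neck
- cap_top (a point): centre of the cap's flat top; white raised arrows there point the way it opens, counter-clockwise. A spring disc inside holds the locked cap up with about 9 N; pressing it takes 1.2 N more per mm. It is unlocked from 4 mm down (14 N) and meets the shoulder hard at 7 mm (17 N). More than 30 N of pressing or 0.8 N m of turning counts as forcing; the skirt grips well
- cap_edge (a point): centre of the cap's lower edge. Four lugs inside sit in pockets under the neck's lugs. Pressed, it turns with up to 0.2 N m of rubbing, past 40 degrees to a hard stop that comes at 44 to 70 degrees; where differs each time and cannot be seen. Only in the last 6 degrees before the stop can the cap rise and be lifted straight off; before that the lugs hold it. Unpressed it jams when turned
- cell_centre (a point): centre of the dead lithium cell: a green cylinder with a black band, 17 mm diameter, 33 mm tall and a 1.5 mm steel nub on top, 20 g, standing upright on the table; 17 mm above its flat end, z along the cell
- clear_patch (a point): point on the table top in the middle of an empty patch at the left front of the blue mat, about 80 mm across, always free: a good place for the cap
- main_board: green circuit board, 155 x 197 x 17 mm, lying on the left of the mat; its origin is the centre of its underside. Leave alone
- solder_spool: white spool of solder, 54 mm diameter, 38 mm tall, behind the pot; centre of its underside. Leave alone
- flux_tin: small round flux tin with an orange lid, 50 mm diameter, 18 mm tall, behind the pot; centre of its underside. Leave alone
- polyimide_tape: roll of amber tape lying flat, 61 mm diameter, 12 mm tall, on the right; centre of its underside. Leave alone

How it is judged:
By the outcome, as a careful person would: the job done as asked, in the order asked, and still so for the second after the job is handed in, with the robot touching nothing.
It also fails if it takes over 67 s, if anything falls off the work surface, if the arm or the gripper's body presses on something with over 40 N, if the wrist force passes 120 N, or if a joint passes its speed limit or range.

ROBOT

A 6-joint arm with a two-finger parallel gripper is mounted at the origin on a cart in front of the work surface, level with it; the furniture and walls round the work are solid. World frame = base frame: x ahead of the robot, y to its left, z up, the work surface at z = 0. Lengths are in m, angles in rad, forces in N, time in s.
With the tool pointing down it reaches from about 0.325 to 0.775 m from the base axis. Payload 5.5 kg.
Tool frame: the origin (TCP) lies between the finger pads; the fingertips stand 8 mm ahead of it and the grasp point (between the pads) lies 11 mm behind it (tcp_to_tips is the distance from the TCP to the fingertips, in m); z points along the fingers, y is the line along which they close (so a half turn about z gives the same grasp; the last joint's range is limited). The gripper opens to 88 mm and grips with 3 to 60 N. Pads are 20 mm wide; open, the fingers measure 115 mm over their backs; the gripper's body (75 mm by 178 mm) begins 61 mm behind the grasp point.
Start: joints at [-1.333, 0.091, 1.231, -0, 1.82, -0.057], TCP at [0.174, -0.574, 0.231] pointing down, gripper open.
Joint ranges: [-2.87, 2.87], [-0.86, 2.18], [0.17, 2.46], [-1.51, 4.65], [0.06, 2.69], [-2.65, 2.65]. Speed limits (rad/s): [2.57, 2.57, 3.01, 3.14, 3.14, 3.14].

INTERFACE

Orientations are given as a unit quaternion [w, x, y, z].
In Python, from bench import * gives the robot as it stands. Calls block until the motion is done:
- move_to(position, orientation): joint-space move of the TCP to a pose.
- move_l(position, speed=0.15, orientation=None): straight line of the TCP; orientation=None keeps the orientation; speed is the mean speed in m/s.
- movej(angles): joint-space move.
- gripper_open() and close(): open the fingers fully, or close them until they stop; the grip force is fixed at half the most.
- hold(seconds).
- inverse_kinematics(position, orientation): joint angles nearest the present ones, or None.
- state(): the state.
- get_image(name): name is "scene" or "top"; returns a dict with "frame" (420x560x3 uint8, blue, green, red), "depth" (420x560 float32, m along the optical axis (not along the pixel's ray), 0 where there is no reading), "camera_matrix" (3x3 intrinsics, pixels), "k1" (the pictures are not rectified: a ray, as slopes to the right and down, at radius r is drawn at 1 + k1 r^2 times it, then the intrinsics apply), "view" (4x4, takes a point from world to camera coordinates). Camera axes: x right, y up, looking along -z (the intrinsics and any distortion apply to the point x, -y, -z); pixel columns grow to the right and rows downward; lengths in m; the calibration is good to about 2 mm. A picture is of the moment at which its call begins.
A pose or a line that the arm cannot do raises IKError and nothing moves.
- job_done(): hands the job in; it is judged then, once.
The state is a dict: "time": time; "joint_pos": joint angles; "dq": joint speeds; "joint_torque": joint torques, N m; "ee_pos": TCP position; "ee_rot": TCP orientation; "ft_force": force on the tool from outside, world axes, zero at the start; "moment": the same for the moment, N m; "finger_gap": finger opening in m; "finger_force": force on a finger pad.
Only numpy, scipy, OpenCV 4.12 (cv2) and the standard library are available. Lean on these libraries where they do the work, as an engineer would, in place of code of your own. Each camera call takes 0.05 s, during which the arm holds its last target. There are 200 camera calls.

## Working session

There is one attempt and no reset: what is moved stays moved. The work goes in short steps, each a Python script; the robot and the scene stay as the last script left them, time stands still between calls to the robot, and variables do not carry over. Pictures are saved under pics/ and viewed, at most 10 in all, crops included, and the job is handed in when it is done.

```bash
mkdir -p pics; ls; python3 - <<'E'
from bench import *
import cv2, numpy as np
s=state(); print(s)
for n in ("scene","top"):
    d=get_image(n); cv2.imwrite(f"pics/{n}0.png",d["frame"]); print(n,d["camera_matrix"],d["k1"],d["view"])
    np.savez(f"pics/{n}0.npz",**d)
E
```

```text
pics
{'time': 0.0, 'joint_pos': array([-1.33269107e+00,  9.18905126e-02,  1.23187727e+00, -1.53318448e-05,
        1.81979012e+00, -5.67118889e-02]), 'dq': array([-0.00151497, -0.00204808,  0.0010306 , -0.00069169, -0.00017171,
       -0.00156211]), 'joint_torque': array([ 7.48821767e-04, -4.46453869e+01, -4.06448793e+01,  6.98304386e-02,
        2.92000221e-02, -1.52286998e-04]), 'ee_pos': array([ 0.1742603 , -0.57384841,  0.22949278]), 'ee_rot': array([-9.77910712e-04,  9.89154814e-01,  1.46873374e-01, -9.63992909e-05]), 'ft_force': array([-0.72317221, -0.60625613, -0.21810166]), 'moment': array([-0.02902889,  0.03585077, -0.02107692]), 'finger_force': 0.0, 'finger_gap': 0.08756920605168303}
scene [[494.12486398   0.         280.65760631]
 [  0.         494.12486398 206.9472197 ]
 [  0.           0.           1.        ]] -0.06972560810538853 [[-0.84848246 -0.52916533 -0.00784705  0.47280675]
 [ 0.31897179 -0.52316991  0.79028491 -0.24869164]
 [-0.42229672  0.6680399   0.6126893  -0.81953841]
 [ 0.          0.          0.          1.        ]]
top [[387.93691563   0.         280.47770806]
 [  0.         387.93691563 210.71444415]
 [  0.           0.           1.        ]] -0.09202524122155736 [[-0.02799025 -0.99943703 -0.01849779  0.0147433 ]
 [ 0.9896305  -0.03031418  0.14040129 -0.55801304]
 [-0.14088299 -0.01437611  0.98992187 -0.86761965]
 [ 0.          0.          0.          1.        ]]
```

View pics/top0.png

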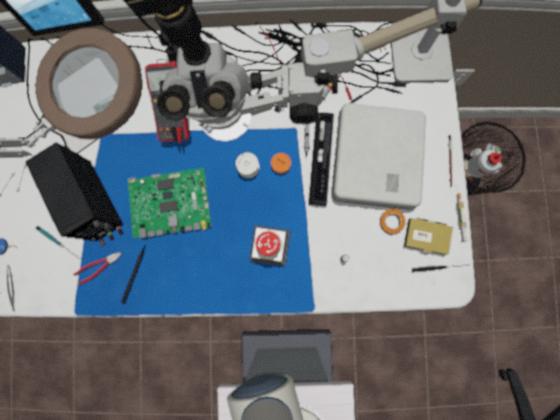

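View pics/scene0.png

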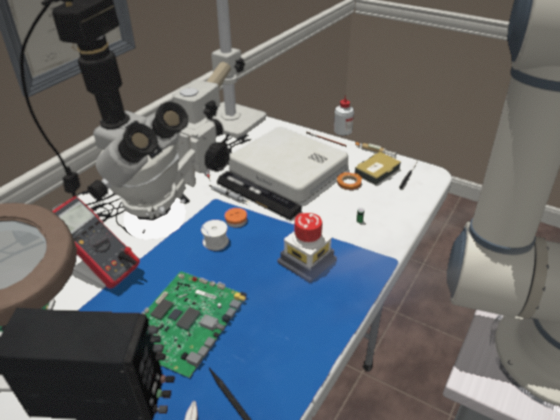

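```bash
cat > h.py <<'E'
import numpy as np, cv2
def ray(d,px):
    K=d["camera_matrix"]; V=d["view"]; dist=np.array([float(d["k1"]),0,0,0])
    u=cv2.undistortPoints(np.array([[px]],float),K,dist,None,None,cv2.TERM_CRITERIA and (3,50,1e-10))[0,0] if 0 else cv2.undistortPoints(np.array([[px]],float),K,dist)[0,0]
    R=V[:3,:3]; return -R.T@V[:3,3], R.T@np.array([u[0],-u[1],-1.])
def plane(d,px,z):
    o,r=ray(d,px); return o+r*(z-o[2])/r[2]
def tri(d1,p1,d2,p2):
    (a,u),(b,v)=ray(d1,p1),ray(d2,p2)
    s=np.linalg.lstsq(np.c_[u,-v],b-a,rcond=None)[0]; A,B=a+s[0]*u,b+s[1]*v
    return (A+B)/2,np.linalg.norm(A-B)
def depthpt(d,c,r):
    o,q=ray(d,(c,r)); return o+q*d["depth"][int(round(r)),int(round(c))]
def blobs(mask,amin=15):
    n,l,s,c=cv2.connectedComponentsWithStats(mask.astype(np.uint8))
    return [(c[i],s[i]) for i in range(1,n) if s[i][4]>=amin]
E
sed -i 's/u=.* else /u=/' h.py
python3 - <<'E'
import numpy as np,cv2
from h import *
T=dict(np.load("pics/top0.npz"));S=dict(np.load("pics/scene0.npz"))
def pts(d,box):
    c0,c1,r0,r1=box; out=[]
    for r in range(r0,r1):
        for c in range(c0,c1): out.append(np.r_[depthpt(d,c,r),c,r])
    return np.array(out)
for n,d,box in (("top",T,(240,300,215,275)),("scene",S,(275,345,200,285))):
    c0,c1,r0,r1=box
    f=d["frame"].astype(int); red=(f[...,2]>130)&(f[...,1]<100)&(f[...,0]<100)
    P=pts(d,box); 
    top=P[(abs(P[:,2]-.108)<.006)]; (cx,cy),rad=cv2.minEnclosingCircle(top[:,:2].astype(np.float32))
    print(n,"captop n",len(top),"med z",np.median(top[:,2]),"circle",cx,cy,rad,"px centre",top[:,3:].mean(0))
    m=np.zeros(red.shape,np.uint8); m[r0:r1,c0:c1]=red[r0:r1,c0:c1]; m=cv2.morphologyEx(m,cv2.MORPH_CLOSE,np.ones((9,9)))
    print([(b[0],b[1]) for b in blobs(m)])
    hold=P[(abs(P[:,2]-.030)<.005)]; print("holder n",len(hold))
    for z,nm in ((.03,"holder"),(.063,"body")):
        q=P[abs(P[:,2]-z)<.006]; 
        if len(q)>10: print(nm,cv2.minAreaRect(q[:,:2].astype(np.float32)))
for n,d,(c0,c1,r0,r1) in (("top",T,(332,358,246,272)),("scene",S,(350,372,200,228))):
    P=pts(d,(c0,c1,r0,r1)); q=P[(P[:,2]>.02)&(P[:,2]<.05)]; print(n,"cell n",len(q),q[:,:2].mean(0) if len(q) else 0,q[:,2].max() if len(q) else 0, q[:,3:].mean(0), "table z",np.median(P[:,2]))
for px in ((195,275),(180,285),(120,290),(205,285)): print(px,plane(T,px,0))
big=[cv2.resize(T["frame"][220:290,225:365],None,fx=4,fy=4,interpolation=cv2.INTER_CUBIC),cv2.resize(S["frame"][190:285,270:380],(560,484),interpolation=cv2.INTER_CUBIC)]
h=cv2.resize(big[0],(448,224)); b=cv2.resize(big[1],(350,302))
o=np.zeros((302,800,3),np.uint8);o[:224,:448]=h;o[:,450:800]=b;cv2.imwrite("pics/crop0.png",o)
E
```

```text
top captop n 483 med z 0.10748620962467992 circle 0.4801345765590668 0.02781793475151062 0.026916662231087685 px centre [267.3436853  242.79917184]
[(array([267.53669725, 243.96330275]), array([257, 232,  23,  24, 436], dtype=int32))]
holder n 211
holder ((0.48062121868133545, 0.027516264468431473), (0.07818537950515747, 0.07835458219051361), 80.14274597167969)
body ((0.4804810881614685, 0.027551773935556412), (0.06630910933017731, 0.06636374443769455), 80.1856918334961)
scene captop n 456 med z 0.10815605191265026 circle 0.4779359996318817 0.027528654783964157 0.02775907889008522 px centre [307.77192982 221.45833333]
[(array([306.46365915, 222.84461153]), array([295, 213,  27,  24, 399], dtype=int32))]
holder n 342
holder ((0.47715720534324646, 0.02896515466272831), (0.0779191255569458, 0.07940317690372467), 79.76425170898438)
body ((0.47829511761665344, 0.0274626687169075), (0.06807471066713333, 0.06828290969133377), 81.36940002441406)
top cell n 48 [ 0.44477153 -0.14919736] 0.033684418289965934 [345.35416667 257.64583333] table z -0.0025920311407921504
scene cell n 56 [ 0.44164297 -0.14721018] 0.03484057811827068 [360.41071429 210.71428571] table z -0.0014345719365824738
(195, 275) [0.41362083 0.20942003 0.        ]
(180, 285) [0.39043104 0.24619357 0.        ]
(120, 290) [0.38056525 0.39574604 0.        ]
(205, 285) [0.38927253 0.18520605 0.        ]
```

View pics/crop0.png

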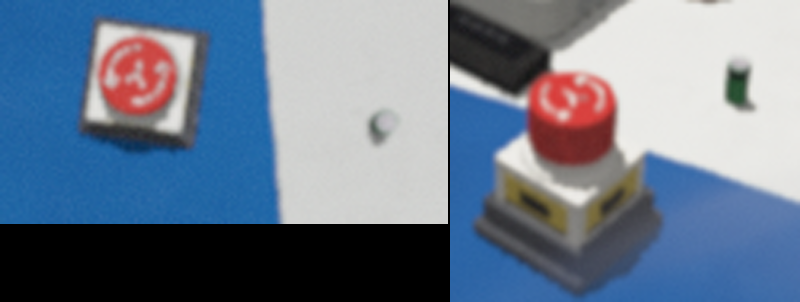

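Top view: cap at pixel (267,243), cell at (345,258), and an empty mat area near (200,280). Cap top height measures 0.108 m as expected, and the body measures 66 mm square.

```bash
cat >> h.py <<'E'
def Q(psi): return np.array([0,np.cos(psi/2),np.sin(psi/2),0])
def rep(s,tag=""):
    q=s["ee_rot"]; 
    print(tag,"t%.1f"%s["time"],"p",np.round(s["ee_pos"],4),"psi %.3f"%(2*np.arctan2(q[2],q[1])),"F",np.round(s["ft_force"],1),"M",np.round(s["moment"],2),"gap %.4f ff %.1f"%(s["finger_gap"],s["finger_force"]))
E
python3 - <<'E'
from bench import *; from h import *
C=(0.479,0.0276)
move_to([*C,0.17],Q(0.4)); rep(state(),"above")
move_l([*C,0.088],0.08); rep(state(),"down")
close(); hold(0.2); rep(state(),"closed")
E
```

```text
above t2.5 p [0.4792 0.0269 0.1701] psi 0.399 F [ 0.6 -0.5 -0.1] M [-0.   -0.03  0.  ] gap 0.0878 ff 0.0
down t3.7 p [0.4794 0.0276 0.0887] psi 0.400 F [ 0.5  0.  -1.1] M [ 0.03 -0.03  0.03] gap 0.0879 ff 0.0
closed t4.5 p [0.4793 0.0271 0.0881] psi 0.400 F [ 1.8 -3.5 -1.3] M [-0.77 -0.42  0.01] gap 0.0530 ff 30.0
```

```bash
python3 - <<'E'
from bench import *; from h import *
x,y=0.479+.0003,0.0276-.0007
z=0.088
for i in range(16):
    z-=0.0005 if i>5 else .001
    move_l([x,y,z],0.02); hold(0.15); s=state(); rep(s,"%.4f"%z)
    if s["ft_force"][2]>16.5: break
E
```

```text
0.0870 t4.9 p [0.4793 0.027  0.088 ] psi 0.400 F [-1.3 -2.9  4.4] M [-0.48  0.21 -0.  ] gap 0.0528 ff 30.0
0.0860 t5.3 p [0.4793 0.0271 0.0878] psi 0.400 F [-2.2 -2.9  8.8] M [-0.38  0.55 -0.01] gap 0.0527 ff 30.0
0.0850 t5.7 p [0.4794 0.0271 0.087 ] psi 0.400 F [-4.3 -2.8  9.5] M [-0.39  0.62 -0.04] gap 0.0528 ff 30.0
0.0840 t6.1 p [0.4794 0.0271 0.0862] psi 0.400 F [-4.3 -1.7  9.8] M [-0.4   0.7  -0.03] gap 0.0530 ff 30.0
0.0830 t6.5 p [0.4794 0.0271 0.0854] psi 0.400 F [-4.  -1.5 11.4] M [-0.45  0.8  -0.03] gap 0.0528 ff 30.0
0.0820 t6.9 p [0.4794 0.0271 0.0846] psi 0.400 F [-4.3 -1.  12.9] M [-0.46  0.91 -0.  ] gap 0.0527 ff 30.0
0.0815 t7.3 p [0.4794 0.0271 0.0842] psi 0.400 F [-5.9 -2.9 13.8] M [-0.41  0.87  0.05] gap 0.0530 ff 30.0
0.0810 t7.7 p [0.4794 0.0271 0.0838] psi 0.400 F [-6.4 -2.7 14.5] M [-0.42  0.94 -0.07] gap 0.0531 ff 30.0
0.0805 t8.1 p [0.4794 0.0271 0.0834] psi 0.400 F [-6.2 -2.6 13.5] M [-0.39  1.03 -0.08] gap 0.0532 ff 30.0
0.0800 t8.5 p [0.4794 0.0271 0.083 ] psi 0.400 F [-6.4 -3.4 14.4] M [-0.4   1.04 -0.06] gap 0.0524 ff 30.0
0.0795 t8.9 p [0.4794 0.0271 0.0826] psi 0.400 F [-6.4 -2.5 14.8] M [-0.4   1.14 -0.  ] gap 0.0525 ff 30.0
0.0790 t9.3 p [0.4794 0.0271 0.0822] psi 0.400 F [-7.2 -2.6 15. ] M [-0.37  1.18 -0.06] gap 0.0528 ff 30.0
0.0785 t9.7 p [0.4794 0.0271 0.0818] psi 0.400 F [-7.5 -2.5 15.4] M [-0.42  1.18 -0.03] gap 0.0531 ff 30.0
0.0780 t10.1 p [0.4795 0.0271 0.0814] psi 0.400 F [-8.  -1.7 16.3] M [-0.39  1.26  0.05] gap 0.0530 ff 30.0
0.0775 t10.5 p [0.4795 0.0271 0.0809] psi 0.400 F [-7.1 -2.8 17.1] M [-0.4   1.29  0.01] gap 0.0530 ff 30.0
```

```bash
python3 - <<'E'
from bench import *; from h import *
x,y,z=0.4785,0.0269,0.078
a=0
while a<72:
    a+=3 if a<39 else 1
    move_l([x,y,z],0.05,Q(0.4+np.radians(a))); hold(0.05); s=state()
    if a<10 or a>=39 or a%9==0 or abs(s["moment"][2])>.25: rep(s,a)
    if abs(s["moment"][2])>.42 or s["ft_force"][2]>22 or s["ft_force"][2]<11: break
E
```

```text
3 t10.8 p [0.4796 0.0272 0.0818] psi 0.453 F [-3.3 -1.3 15.2] M [-0.37  0.67  0.11] gap 0.0530 ff 30.0
6 t11.1 p [0.4798 0.0273 0.0819] psi 0.505 F [-3.6 -1.6 15.9] M [-0.32  0.56  0.18] gap 0.0531 ff 30.0
9 t11.4 p [0.48   0.0273 0.0819] psi 0.558 F [-2.5 -2.  15.5] M [-0.26  0.51  0.06] gap 0.0526 ff 30.0
18 t12.3 p [0.48   0.0274 0.0819] psi 0.715 F [-2.6 -0.7 15.3] M [-0.19  0.41  0.09] gap 0.0528 ff 30.0
27 t13.2 p [0.4801 0.0274 0.082 ] psi 0.872 F [-3.  -1.2 16. ] M [-0.27  0.36  0.04] gap 0.0532 ff 30.0
36 t14.1 p [0.4801 0.0274 0.082 ] psi 1.029 F [-2.7 -1.1 16.3] M [-0.27  0.44  0.08] gap 0.0529 ff 30.0
39 t14.4 p [0.48   0.0274 0.0819] psi 1.081 F [-2.7 -2.2 16.5] M [-0.24  0.46  0.04] gap 0.0528 ff 30.0
40 t14.7 p [0.48   0.0273 0.082 ] psi 1.098 F [-2.8 -0.3 15.6] M [-0.25  0.45 -0.07] gap 0.0526 ff 30.0
41 t15.0 p [0.48   0.0273 0.0819] psi 1.116 F [-2.6 -2.3 15.7] M [-0.23  0.55 -0.09] gap 0.0527 ff 30.0
42 t15.3 p [0.48   0.0273 0.0819] psi 1.133 F [-2.4 -1.2 16.8] M [-0.25  0.51 -0.09] gap 0.0531 ff 30.0
43 t15.6 p [0.48   0.0273 0.082 ] psi 1.151 F [-1.7 -1.6 15.3] 
[... 1732 characters left out ...]
.082 ] psi 1.447 F [-1.9 -0.7 15.4] M [-0.24  0.27 -0.1 ] gap 0.0530 ff 30.0
61 t21.0 p [0.4803 0.0273 0.082 ] psi 1.465 F [-0.6 -0.6 15.6] M [-0.27  0.27 -0.04] gap 0.0529 ff 30.0
62 t21.3 p [0.4803 0.0272 0.0821] psi 1.482 F [-1.3 -2.  15.3] M [-0.33  0.31 -0.09] gap 0.0529 ff 30.0
63 t21.6 p [0.4803 0.0272 0.0821] psi 1.500 F [-2.  -1.  15.8] M [-0.37  0.35 -0.16] gap 0.0533 ff 30.0
64 t21.9 p [0.4802 0.027  0.082 ] psi 1.517 F [-1.2 -3.3 15.2] M [-0.44  0.36 -0.22] gap 0.0532 ff 30.0
65 t22.2 p [0.4802 0.0268 0.082 ] psi 1.534 F [-2.5 -2.8 16. ] M [-0.5   0.33 -0.33] gap 0.0531 ff 30.0
66 t22.5 p [0.4802 0.0267 0.0821] psi 1.551 F [-1.8 -3.4 15.6] M [-0.59  0.36 -0.54] gap 0.0529 ff 30.0
```

```bash
python3 - <<'E'
from bench import *; from h import *
x,y=0.4797,0.0269; p=Q(0.4+np.radians(64))
move_l([x,y,0.078],0.05,p); rep(state(),"eased")
for z in (0.082,0.085,0.088,0.091,0.095,0.1,0.105,.11):
    move_l([x,y,z],0.04); s=state(); rep(s,z)
    if s["ft_force"][2]<-6: break
else:
    move_l([x,y,0.16],0.1); rep(state())
E
```

```text
eased t22.8 p [0.4805 0.0268 0.0817] psi 1.517 F [-5.9 -3.4 16.7] M [-0.53  0.87 -0.08] gap 0.0531 ff 30.0
0.082 t23.0 p [0.4805 0.0268 0.0853] psi 1.517 F [-4.1 -3.1 13.8] M [-0.61  0.59 -0.15] gap 0.0531 ff 30.0
0.085 t23.3 p [0.4804 0.0268 0.0877] psi 1.517 F [-3.  -3.2 10.7] M [-0.6   0.38 -0.1 ] gap 0.0530 ff 30.0
0.088 t23.5 p [0.4804 0.0268 0.0901] psi 1.517 F [-1.3 -2.   9.2] M [-0.52  0.12 -0.13] gap 0.0527 ff 30.0
0.091 t23.8 p [0.4802 0.0268 0.092 ] psi 1.517 F [ 1.9 -2.3  5. ] M [-0.64 -0.28 -0.1 ] gap 0.0528 ff 30.0
0.095 t24.0 p [0.4796 0.0272 0.0949] psi 1.517 F [ 1.3 -2.1  2.5] M [-0.38 -0.31 -0.02] gap 0.0529 ff 30.0
0.1 t24.3 p [0.4795 0.0271 0.0997] psi 1.517 F [ 0.6 -0.7  0.6] M [-0.3  -0.25 -0.  ] gap 0.0528 ff 30.0
0.105 t24.6 p [0.4795 0.0273 0.1052] psi 1.517 F [ 0.   0.6 -0.3] M [-0.02 -0.08 -0.04] gap 0.0530 ff 30.0
0.11 t24.9 p [0.4798 0.027  0.1104] psi 1.517 F [-0.3 -0.9  0.1] M [-0.05 -0.07  0.05] gap 0.0530 ff 30.0
 t25.5 p [0.4796 0.0269 0.1597] psi 1.517 F [-0.3 -0.2 -1.9] M [-0.03 -0.02  0.02] gap 0.0529 ff 30.0
```

```bash
python3 - <<'E'
from bench import *; from h import *
D=(0.405,0.195); p=Q(0.4+np.radians(64))
move_l([*D,0.13],0.2); move_l([*D,0.022],0.12); hold(.1); s=state(); rep(s)
d=get_image("scene"); cv2.imwrite("pics/s1.png",d["frame"])
z=.022
while z>0.010 and s["ft_force"][2]<3:
    z-=.001; move_l([*D,z],.03); hold(.05); s=state(); rep(s,"%.3f"%z)
E
```

```text
t27.7 p [0.4057 0.1953 0.0231] psi 1.517 F [ 0.2 -1.  -0.7] M [-0.02 -0.06 -0.02] gap 0.0526 ff 30.0
0.021 t28.1 p [0.405  0.195  0.0211] psi 1.517 F [-0.8  0.1 -0.5] M [-0.04 -0.15 -0.05] gap 0.0527 ff 30.0
0.020 t28.4 p [0.4049 0.195  0.0199] psi 1.517 F [0.7 0.8 0.7] M [-0.09 -0.12  0.02] gap 0.0527 ff 30.0
0.019 t28.7 p [0.405  0.195  0.0189] psi 1.517 F [ 0.2 -0.5 -0.1] M [-0.01 -0.1  -0.04] gap 0.0528 ff 30.0
0.018 t29.0 p [0.405 0.195 0.018] psi 1.517 F [-0.1 -0.8 -0.4] M [-0.06 -0.03 -0.07] gap 0.0532 ff 30.0
0.017 t29.3 p [0.405  0.195  0.0169] psi 1.517 F [-0.2  0.4 -0.1] M [-0.04 -0.04 -0.01] gap 0.0526 ff 30.0
0.016 t29.6 p [0.4049 0.195  0.016 ] psi 1.517 F [ 0.9 -0.1 -0.7] M [-0.01 -0.06 -0.05] gap 0.0530 ff 30.0
0.015 t29.9 p [0.405  0.195  0.0149] psi 1.517 F [0.9 0.6 0.9] M [-0.01 -0.06  0.02] gap 0.0528 ff 30.0
0.014 t30.2 p [0.405 0.195 0.014] psi 1.517 F [ 0.3 -0.5 -0.1] M [-0.05 -0.03 -0.03] gap 0.0525 ff 30.0
0.013 t30.5 p [0.405 0.195 0.013] psi 1.517 F [ 0.4  0.2 -0.2] M [ 0.02 -0.04  0.03] gap 0.0528 ff 30.0
0.012 t30.8 p [0.405 0.195 0.013] psi 1.517 F [-3.1 -1.3  4.7] M [-0.26  0.47  0.  ] gap 0.0535 ff 30.0
```

View pics/s1.png

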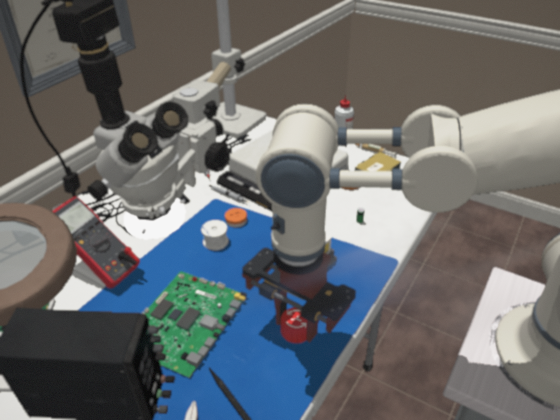

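```bash
python3 - <<'E'
from bench import *; from h import *
gripper_open(); hold(.1); rep(state(),"open")
move_l([.405,.195,0.12],0.15)
B=(0.4440,-0.1487)
move_to([*B,0.13],Q(1.3)); hold(.2); rep(state(),"above cell")
ims={n:get_image(n) for n in("top","scene")}
cv2.imwrite("pics/v2.png",np.vstack([ims["scene"]["frame"][150:400,:],ims["top"]["frame"][190:330,:]]))
np.savez("pics/top2.npz",**ims["top"]);np.savez("pics/scene2.npz",**ims["scene"])
E
```

```text
open t31.6 p [0.405 0.195 0.012] psi 1.517 F [-0.2  1.1 -1.1] M [-0.04 -0.04  0.01] gap 0.0880 ff 0.0
above cell t34.0 p [ 0.4443 -0.1477  0.13  ] psi 1.302 F [ 0.1 -1.1  0.4] M [-0.03 -0.05 -0.  ] gap 0.0876 ff 0.0
```

View pics/v2.png

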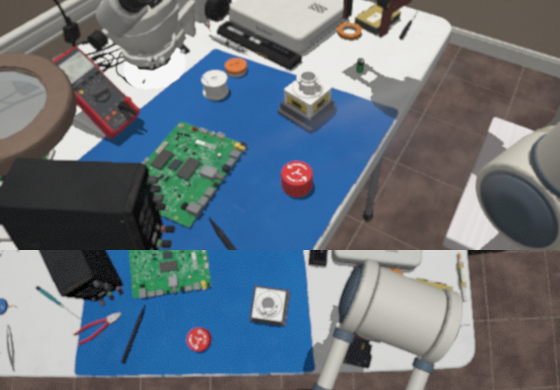

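The cap is flat and upright on the mat at crop pixel (297,178), the pot's neck is bare at (308,82), and the cell still stands at (361,66).

```bash
python3 - <<'E'
from bench import *; from h import *
T=dict(np.load("pics/top2.npz")); S=dict(np.load("pics/scene2.npz"))
for d,(c0,c1,r0,r1) in ((T,(250,288,228,265)),(S,(285,335,215,250))):
    P=np.array([depthpt(d,c,r) for r in range(r0,r1) for c in range(c0,c1)]); q=P[abs(P[:,2]-.095)<.004]
    print("rim",len(q),cv2.minEnclosingCircle(q[:,:2].astype(np.float32)))
B=(0.4440,-0.1487)
move_l([*B,0.06],0.12); move_l([*B,0.0225],0.06); rep(state(),"down")
close(); hold(.2); rep(state(),"closed")
move_l([*B,0.16],0.15); rep(state(),"up")
d=get_image("scene"); cv2.imwrite("pics/s3.png",cv2.resize(d["frame"][120:260,290:450],(640,560),interpolation=cv2.INTER_CUBIC))
E
```

```text
rim 79 ((0.48093605041503906, 0.02720559388399124), 0.021202508360147476)
rim 114 ((0.4761592745780945, 0.02852177806198597), 0.020738253369927406)
down t35.6 p [ 0.4441 -0.1487  0.0226] psi 1.300 F [-0.4  0.   0.7] M [ 0.04 -0.06 -0.  ] gap 0.0875 ff 0.0
closed t36.9 p [ 0.444  -0.1487  0.0225] psi 1.300 F [-0.2  1.  -1.1] M [-0.08 -0.07  0.01] gap 0.0163 ff 30.0
up t37.9 p [ 0.4435 -0.1485  0.1587] psi 1.300 F [-0.2 -0.5 -0.4] M [-0.02 -0.03  0.02] gap 0.0163 ff 30.0
```

View pics/s3.png

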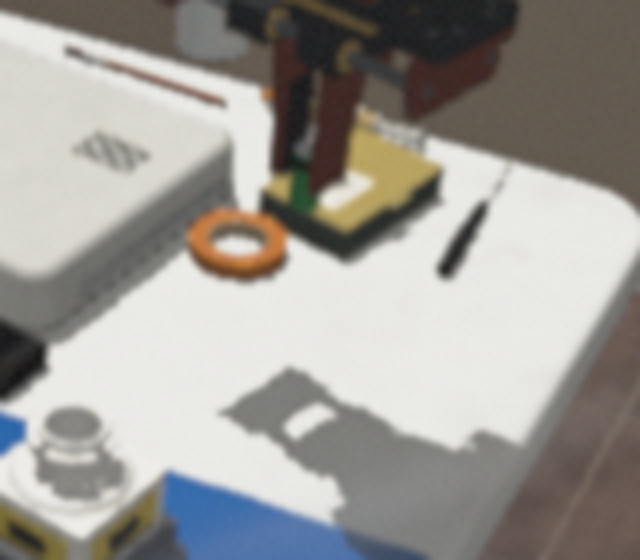

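The cell hangs upright between the fingers, its green end at crop pixel (303,190). I'll hover over the mouth and check how it sits relative to the tool.

```bash
python3 - <<'E'
from bench import *; from h import *
M=(0.4795,0.0272)
move_l([*M,0.16],0.2); move_l([*M,0.125],0.1); hold(.2); rep(state())
for n in("scene","top"):
    d=get_image(n); f=d["frame"].astype(int); g=(f[...,1]>f[...,2]+12)&(f[...,1]>f[...,0]+5)
    P=[np.r_[depthpt(d,c,r),c,r] for r,c in zip(*np.nonzero(g))]
    P=np.array([p for p in P if np.hypot(p[0]-M[0],p[1]-M[1])<.04 and p[2]>.08])
    print(n,len(P),P.mean(0) if len(P) else 0,P[:,:3].min(0) if len(P) else 0,P[:,:3].max(0) if len(P) else 0)
    if n=="scene": print("cam",ray(d,(280,200))[0]); cv2.imwrite("pics/s4.png",cv2.resize(d["frame"][170:290,250:370],(600,600),interpolation=cv2.INTER_CUBIC))
E
```

```text
t39.7 p [0.4799 0.0272 0.1259] psi 1.300 F [-0.5  0.2 -0.3] M [-0.05 -0.06  0.01] gap 0.0165 ff 30.0
scene 42 [4.77712029e-01 3.21291414e-02 1.11256230e-01 3.06952381e+02
 2.20285714e+02] [0.46974145 0.01282201 0.08353679] [0.48488014 0.03679064 0.13229474]
cam [0.13440548 0.66756931 0.7023698 ]
top 0 0 0 0
```

View pics/s4.png

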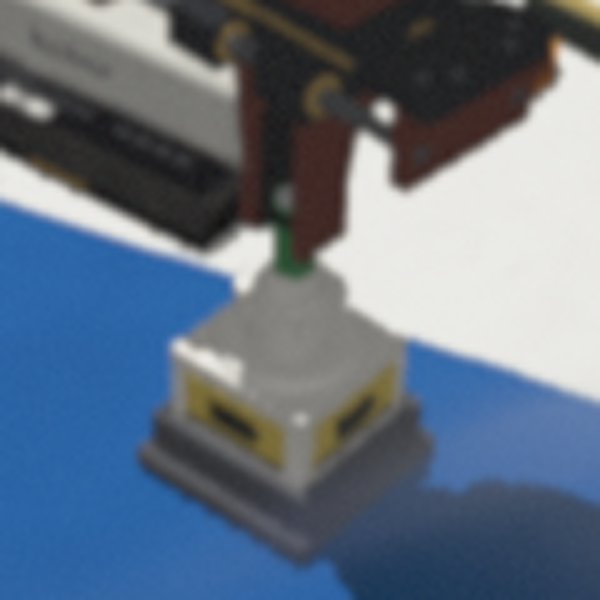

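```bash
python3 - <<'E'
from bench import *; from h import *
M=(0.4790,0.0275)
z=.122; s=state()
while z>.1065:
    z-=.0025; move_l([*M,z],.04); s=state(); rep(s,"%.4f"%z)
    if s["ft_force"][2]>4: break
else:
    hold(.1); gripper_open(); hold(.4); rep(state(),"open")
    move_l([*M,.2],.15); move_l([0.42,-.2,.22],.2); hold(.2); rep(state())
    a=get_image("scene")["frame"][150:400]; b=get_image("top")["frame"]
    cv2.imwrite("pics/v5.png",np.vstack([a,cv2.resize(b[215:290,170:310],(560,300),interpolation=cv2.INTER_CUBIC)]))
E
```

```text
0.1195 t40.1 p [0.4787 0.0275 0.119 ] psi 1.300 F [-0.   0.4 -0.7] M [-0.   -0.02 -0.01] gap 0.0161 ff 30.0
0.1170 t40.4 p [0.4789 0.0275 0.1168] psi 1.300 F [-0.4  0.2  0.6] M [-0.01 -0.   -0.  ] gap 0.0160 ff 30.0
0.1145 t40.6 p [0.4789 0.0275 0.1143] psi 1.300 F [ 1.3  0.3 -0.9] M [ 0.01 -0.02 -0.02] gap 0.0161 ff 30.0
0.1120 t40.9 p [0.4789 0.0275 0.1117] psi 1.300 F [ 0.2 -0.1 -0.3] M [-0.  -0.1  0. ] gap 0.0160 ff 30.0
0.1095 t41.1 p [0.4789 0.0275 0.1093] psi 1.300 F [-0.3  0.2 -0.7] M [-0.07 -0.05  0.03] gap 0.0162 ff 30.0
0.1070 t41.4 p [0.4789 0.0275 0.1068] psi 1.300 F [-0.2 -0.2 -0.5] M [ 0.   -0.05  0.02] gap 0.0159 ff 30.0
0.1045 t41.6 p [0.4789 0.0275 0.1043] psi 1.300 F [ 0.  -0.8 -0.5] M [-0.06 -0.12  0.01] gap 0.0161 ff 30.0
open t43.3 p [0.479  0.0275 0.1045] psi 1.300 F [ 0.2  0.3 -0.6] M [-0.05 -0.05 -0.  ] gap 0.0878 ff 0.0
 t45.6 p [ 0.4202 -0.1994  0.22  ] psi 1.301 F [-0.2 -0.6 -0.6] M [-0.07  0.   -0.04] gap 0.0877 ff 0.0
```

View pics/v5.png

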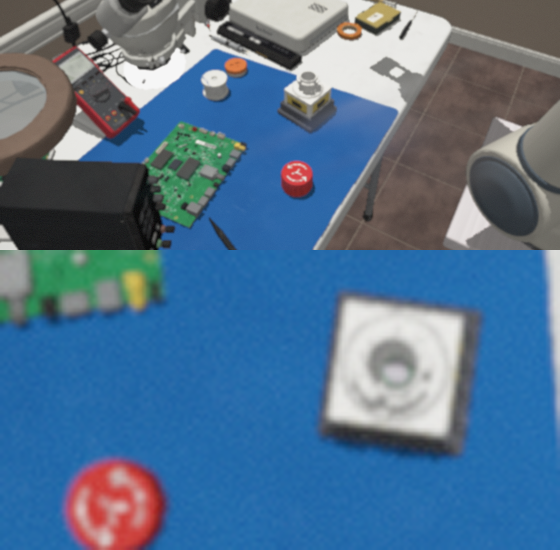

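The cell's steel top shows inside the open mouth at crop pixel (393,368). The cap lies flat at (115,507), and everything else is undisturbed.

```bash
python3 -c "
from bench import *
print(job_done())"
```

```text
the job is handed in; nothing more can be done
None
```

The dead cell is in the open battery pot, the red cap lies flat and right way up on the mat clear of the pot, and I handed the job in at about 46 s of the 67 s allowed (no verdict was returned).

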